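Set the drain rail and hang the slide baskets

ROBOT

A 7-joint arm with a two-finger parallel gripper is mounted at the origin on a cart in front of the work surface, level with it; the furniture and walls round the work are solid. World frame = base frame: x ahead of the robot, y to its left, z up, the work surface at z = 0. Lengths are in m, angles in rad, forces in N, time in s.
With the tool pointing down it reaches from about 0.4 to 0.875 m from the base axis. Payload 4.4 kg.
Tool frame: the origin (TCP) lies between the finger pads, 19 mm behind the fingertips; this is the grasp point; z points along the fingers, y is the line along which they close (so a half turn about z gives the same grasp; the last joint's range is limited). The gripper opens to 85 mm and grips with 20 to 120 N. Pads are 22 mm wide; open, the fingers measure 114 mm over their backs; the gripper's body (76 mm by 85 mm) begins 54 mm behind the grasp point. The pads swing forward as they close: fully open they stand 13 mm farther back than shut.
Start: joints at [-1.231, 0.628, 0.038, 1.517, -0.027, 0.996, -0.02], TCP at [0.257, 0.597, 0.25] pointing down, gripper open.
Joint ranges: [-3.06, 3.06], [-0.37, 2.12], [-1.25, 1.32], [0.18, 2.47], [-1.1, 4.24], [0.23, 1.98], [-2.94, 2.94]. Speed limits (rad/s): [2.57, 2.57, 3.14, 3.14, 3.14, 3.14, 3.14].

INTERFACE

Orientations are given as [roll, pitch, yaw] about the fixed x, y, z axes, in that order (R = Rz(yaw) Ry(pitch) Rx(roll)).
In Python, from cell import reach, move_straight, goto_joints, open_jaws, gripper_close, wait, solve_ik, grab_frame, MotionError, sign_off, spot_in, read_t, read_q, read_joint_velocities, read_joint_torque, read_tool_pos, read_tool_rot, read_force, read_torque, read_opening, read_finger_force gives the robot as it stands. Calls block until the motion is done:
- reach(position, orientation): joint-space move of the TCP to a pose.
- move_straight(position, rot=None, feed=0.15, threshold=None): straight line of the TCP; rot=None keeps the orientation; feed is the mean speed in m/s. With threshold (N) it stops when the force on the tool has changed by that much, and returns True; else False.
- goto_joints(angles): joint-space move.
- open_jaws() and gripper_close(grip_force=None): open the fingers fully, or close them until they stop; grip_force is the grip in N (None keeps the last).
- wait(seconds).
- solve_ik(position, orientation): joint angles nearest the present ones, or None.
- grab_frame(name): name is "scene" or "top"; returns a dict with "color" (480x640x3 uint8, blue, green, red), "intrinsics" (3x3 intrinsics, pixels), "xyz" and "rotation" of the camera in the world. Camera axes: x right, y down, z forward; pixel columns grow to the right and rows downward; lengths in m; the calibration is good to about 2 mm. A picture is of the moment at which its call begins. There is no depth.
A pose or a line that the arm cannot do raises MotionError and nothing moves.
- sign_off(): hands the job in; it is judged then, once.
Trained networks look in a picture, given as the dict that the camera call returned (one of the last four; its "shot" number tells which), for a name from the list of things; names that differ only in an ending like _2 or _b are one class to them, and where a whole thing is asked for, a point or a joint stands for the part that bears it (a point fixed in the world has none). Each returns a list of dicts, best first, with "confidence" (0 to 1); they miss things now and then, are a little off and sometimes report something else, mostly with a low value. They report only what shows in the picture. A call takes as long as a camera call.
- spot_in(picture, thing): "position" ([x, y, z] in m, in world coordinates, good to about 4 mm: the middle of the surface that is visible of it).
Readings, each from a call of its own:
- read_t(): time.
- read_q(): joint angles.
- read_joint_velocities(): joint speeds.
- read_joint_torque(): joint torques, N m.
- read_tool_pos(): TCP position.
- read_tool_rot(): TCP orientation.
- read_force(): force on the tool from outside, world axes, zero at the start.
- read_torque(): the same for the moment, N m.
- read_opening(): finger opening in m.
- read_finger_force(): force on a finger pad.
Only numpy, scipy, OpenCV 4.12 (cv2) and the standard library are available. Lean on these libraries where they do the work, as an engineer would, in place of code of your own. Each camera call takes 0.05 s, during which the arm holds its last target. There are 200 camera calls.

TASK

Set up the slide drain stand: lift the rail by its black grip, click by click, to the first notch at which the white pointer is level with or above the orange flag, and let it rest there on its pawl. Then, one after another in the order blue, yellow, green, red (one may be missing), hook each slide basket over the bare end of the rail beyond the red band and slide it along the rail, without lifting it off, until its hook is centred on the band of its own colour; all must hang freely there at the end. Leave the timer and the small bottle alone.

Things in the scene. Friction and masses are not known exactly. Their poses are not given: they have to be found in the camera images.
- stand: Fixed drain stand, white drip tray (x +-45, y -200 to +150 mm, rim 18 mm high); origin on the table. Its y axis runs along the rail from the post to the free end, its x axis away from the robot; yaw -0.2 to -0.55. Grey U-shaped guide post (34 x 36 mm, 95 high) at y = -150 mm, thin steel gauge rod (7 mm, 188 high) at y = -184 mm.
- column (a joint): Height (m) the toothed steel column with the rail is raised from its lowest place, 0 to 0.072; starts at 0. A spring pawl holds it at each notch, 0.012 apart. Lifting takes about 10 N; the pawl snaps in about 1 mm above a notch, and the column sinks back onto it when let go. It goes down only if the pawl is drawn out.
- handle (a point): Middle of the black grip plate on top of the column, 158 mm above the table at 0: 14 mm thick along stand x, 44 mm wide along stand y, from 24 mm below to 18 mm above this point. Grip it across its thickness from above, TCP at this point or 2 mm above. Rises with the column.
- rail (a point): Point on the rail's axis at stand x = 0, y = 0; axes as the stand's. Level steel bar 10 mm thick, fixed to the column at y = -150 mm; at its free end, y = +166 mm, a black stop ball 18 mm thick. 115 mm above the table when the column is at 0; rises with it.
- bare_end (a point): Middle of the bare stretch of the rail beyond the red band, on the rail's axis (stand y = +120 mm); axes as the stand's. Baskets are hooked on here; a basket counts as being here within 25 mm along the rail.
- mark_blue (a point): Middle of the blue band (14 mm long) on the rail, on its axis, the one nearest the post (stand y = -90 mm); axes as the stand's.
- mark_yellow (a point): Middle of the yellow band on the rail, on its axis (stand y = -38 mm); axes as the stand's.
- mark_green (a point): Middle of the green band on the rail, on its axis (stand y = +14 mm); axes as the stand's.
- mark_red (a point): Middle of the red band on the rail, on its axis, the one nearest the bare end (stand y = +66 mm); axes as the stand's.
- arrow (a point): Tip of the small white pointer on the column, on the post's far side from the rail, at the height of the rail's axis; rises with the column.
- flag_mid (a point): Middle of the orange disc (18 mm wide, 4 mm thick) set on the gauge rod beside the pointer: the set height. It does not move by itself. The rail starts 18 to 58 mm below it.
- pawl_knob (a point): Middle of the pawl's black pull knob (18 mm thick, 14 mm long, axis along stand x, 85 mm above the table), on the robot's side of the post. Drawn 6 mm or more towards stand -x (about 4 N) it frees the column, which drops; needed only if the rail was raised too far.
- timer: Bystander: white kitchen timer, 66 x 62 x 18 mm, loose; origin at the centre of its underside. Leave alone.
- small_bottle: Bystander: small white reagent bottle with a red cap, 38 mm wide, 78 mm high, standing loose; origin at the centre of its underside. Leave alone.
- basket_blue: Blue slide basket, 0.18 kg, loose, may be absent. Origin: underside centre, z up. Basket x -26 to +30, y +-20, 45 mm high; a stem (x -25 to -15 mm) rises on its -x side and bends over to a hook that is open to +x. Grip tab on top: x +-7, y +-12 mm, 120 to 159 mm up; grip it from above across its 14 mm (along x), TCP 143 mm up.
- seat_blue (a point): Point in the blue basket's hook, 107 mm above its origin, that lies on the rail's axis when hung. Hook: slot open downward, 16 mm wide in x, V-shaped roof, between two 6 mm legs that end 99 mm up. The rail enters from the basket's +x side, between basket top (45 mm up) and leg ends, then goes up into the slot as the basket is lowered.
- basket_yellow: Yellow slide basket, 0.18 kg, loose, may be absent. Origin: underside centre, z up. Basket x -26 to +30, y +-20, 45 mm high; a stem (x -25 to -15 mm) rises on its -x side and bends over to a hook that is open to +x. Grip tab on top: x +-7, y +-12 mm, 120 to 159 mm up; grip it from above across its 14 mm (along x), TCP 143 mm up.
- seat_yellow (a point): Point in the yellow basket's hook, 107 mm above its origin, that lies on the rail's axis when hung. Hook: slot open downward, 16 mm wide in x, V-shaped roof, between two 6 mm legs that end 99 mm up. The rail enters from the basket's +x side, between basket top (45 mm up) and leg ends, then goes up into the slot as the basket is lowered.
- basket_green: Green slide basket, 0.18 kg, loose, may be absent. Origin: underside centre, z up. Basket x -26 to +30, y +-20, 45 mm high; a stem (x -25 to -15 mm) rises on its -x side and bends over to a hook that is open to +x. Grip tab on top: x +-7, y +-12 mm, 120 to 159 mm up; grip it from above across its 14 mm (along x), TCP 143 mm up.
- seat_green (a point): Point in the green basket's hook, 107 mm above its origin, that lies on the rail's axis when hung. Hook: slot open downward, 16 mm wide in x, V-shaped roof, between two 6 mm legs that end 99 mm up. The rail enters from the basket's +x side, between basket top (45 mm up) and leg ends, then goes up into the slot as the basket is lowered.
- basket_red: Red slide basket, 0.18 kg, loose, may be absent. Origin: underside centre, z up. Basket x -26 to +30, y +-20, 45 mm high; a stem (x -25 to -15 mm) rises on its -x side and bends over to a hook that is open to +x. Grip tab on top: x +-7, y +-12 mm, 120 to 159 mm up; grip it from above across its 14 mm (along x), TCP 143 mm up.
- seat_red (a point): Point in the red basket's hook, 107 mm above its origin, that lies on the rail's axis when hung. Hook: slot open downward, 16 mm wide in x, V-shaped roof, between two 6 mm legs that end 99 mm up. The rail enters from the basket's +x side, between basket top (45 mm up) and leg ends, then goes up into the slot as the basket is lowered.

How it is judged:
On the way, in this order (a step that is already met when the one before it is completed fails the run):
1. The rail rests, let go, on the first notch at which its arrow is level with or above the orange flag (z of arrow in the frame of flag_mid between -0.002 and 0.0135 m and velocity of joint column between -0.005 and 0.005 m/s and contact force between the fingers and stand below 0.5 N), for 0.3 s.
2. The blue basket hangs on the rail at the bare end, beyond the red band (y of seat_blue in the frame of bare_end between -0.025 and 0.025 m and x of seat_blue in the frame of bare_end between -0.006 and 0.006 m and z of seat_blue in the frame of bare_end between -0.005 and 0.005 m and angle between basket_blue's own z axis and vertical below 0.2 rad), for 0.1 s.
3. The blue basket hangs at the blue band (y of seat_blue in the frame of mark_blue between -0.008 and 0.008 m and x of seat_blue in the frame of mark_blue between -0.006 and 0.006 m and z of seat_blue in the frame of mark_blue between -0.005 and 0.005 m and angle between basket_blue's own z axis and vertical below 0.2 rad), for 0.2 s.
4. The yellow basket hangs on the rail at the bare end, beyond the red band (y of seat_yellow in the frame of bare_end between -0.025 and 0.025 m and x of seat_yellow in the frame of bare_end between -0.006 and 0.006 m and z of seat_yellow in the frame of bare_end between -0.005 and 0.005 m and angle between basket_yellow's own z axis and vertical below 0.2 rad), for 0.1 s.
5. The yellow basket hangs at the yellow band (y of seat_yellow in the frame of mark_yellow between -0.008 and 0.008 m and x of seat_yellow in the frame of mark_yellow between -0.006 and 0.006 m and z of seat_yellow in the frame of mark_yellow between -0.005 and 0.005 m and angle between basket_yellow's own z axis and vertical below 0.2 rad), for 0.2 s.
6. The green basket hangs on the rail at the bare end, beyond the red band (y of seat_green in the frame of bare_end between -0.025 and 0.025 m and x of seat_green in the frame of bare_end between -0.006 and 0.006 m and z of seat_green in the frame of bare_end between -0.005 and 0.005 m and angle between basket_green's own z axis and vertical below 0.2 rad), for 0.1 s.
7. The green basket hangs at the green band (y of seat_green in the frame of mark_green between -0.008 and 0.008 m and x of seat_green in the frame of mark_green between -0.006 and 0.006 m and z of seat_green in the frame of mark_green between -0.005 and 0.005 m and angle between basket_green's own z axis and vertical below 0.2 rad), for 0.2 s.
8. The red basket hangs on the rail at the bare end, beyond the red band (y of seat_red in the frame of bare_end between -0.025 and 0.025 m and x of seat_red in the frame of bare_end between -0.006 and 0.006 m and z of seat_red in the frame of bare_end between -0.005 and 0.005 m and angle between basket_red's own z axis and vertical below 0.2 rad), for 0.1 s.
9. The red basket hangs at the red band (y of seat_red in the frame of mark_red between -0.008 and 0.008 m and x of seat_red in the frame of mark_red between -0.006 and 0.006 m and z of seat_red in the frame of mark_red between -0.005 and 0.005 m and angle between basket_red's own z axis and vertical below 0.2 rad), for 0.2 s.
At the end, for the whole second after the job is handed in: Rail at rest on its pawl, pointer from 2 mm below to 13.5 mm above the middle of the orange flag; every basket present hangs at rest on the rail, upright (0.2 rad), hook seated (6 mm across, 5 mm in height), within 8 mm of the middle of the band of its colour (all of step 3 and all of step 5 and all of step 7 and all of step 9 and z of arrow in the frame of flag_mid between -0.002 and 0.0135 m and velocity of joint column between -0.005 and 0.005 m/s and linear speed of each of basket_blue, basket_yellow, basket_green, basket_red below 0.03 m/s); the robot touches nothing.
It fails at once if The blue basket is put over, or lifted off, the rail anywhere but at the bare end (y of seat_blue in the frame of rail between -0.13 and 0.085 m and x of seat_blue in the frame of rail between -0.008 and 0.008 m and z of seat_blue in the frame of rail between 0.012 and 0.06 m).
It fails at once if The yellow basket is put over, or lifted off, the rail anywhere but at the bare end (y of seat_yellow in the frame of rail between -0.13 and 0.085 m and x of seat_yellow in the frame of rail between -0.008 and 0.008 m and z of seat_yellow in the frame of rail between 0.012 and 0.06 m).
It fails at once if The green basket is put over, or lifted off, the rail anywhere but at the bare end (y of seat_green in the frame of rail between -0.13 and 0.085 m and x of seat_green in the frame of rail between -0.008 and 0.008 m and z of seat_green in the frame of rail between 0.012 and 0.06 m).
It fails at once if The red basket is put over, or lifted off, the rail anywhere but at the bare end (y of seat_red in the frame of rail between -0.13 and 0.085 m and x of seat_red in the frame of rail between -0.008 and 0.008 m and z of seat_red in the frame of rail between 0.012 and 0.06 m).
It fails at once if The timer or the small bottle is disturbed (moved over 30 mm) (distance of any of timer, small_bottle from where it was at the start of the episode above 0.03 m).
Of basket_blue, basket_yellow, basket_green, basket_red only 3 to 4 are there at a start; the rules pass over those that are not, and their reading is None.
At some moment in a run one of basket_blue, basket_yellow, basket_green, basket_red may be knocked a few centimetres aside while the robot is not near it.
Once in a run the grip may slacken for a moment while it holds something.
It also fails if it takes over 210 s, if anything falls off the work surface, if the arm or the gripper's body presses on something with over 40 N, if the wrist force passes 120 N, or if a joint passes its speed limit or range.

## Working session

There is one attempt and no reset: what is moved stays moved. The work goes in short steps, each a Python script; the robot and the scene stay as the last script left them, time stands still between calls to the robot, and variables do not carry over. Pictures are saved under pics/ and viewed, at most 14 in all, crops included, and the job is handed in when it is done.

```bash
ls; mkdir -p pics; python3 - <<'E'
from cell import *
import cv2
print(read_t(),read_tool_pos(),read_tool_rot(),read_opening())
for n in("scene","top"):
    f=grab_frame(n); cv2.imwrite(f"pics/a_{n}.png",f["color"]); print(n,f["xyz"],f["rotation"],f["intrinsics"])
    for t in["stand","handle","arrow","flag_mid","pawl_knob","timer","small_bottle","bare_end","mark_blue","mark_red","basket_blue","basket_yellow","basket_green","basket_red","seat_blue"]:
        r=spot_in(f,t); print(t,[( [round(float(v),3) for v in d["position"]],round(d["confidence"],2)) for d in r[:2]])
print(read_t())
E
```

```text
cell.py
pics
0.0 [0.25636322 0.59665718 0.24907561] [-3.13965742e+00  5.09403528e-05  2.73575487e+00] 0.08552851812231553
scene [ 0.50178977 -0.66494631  1.38161349] [-2.63157703  0.01027863  0.02993441] [[595.75746532   0.         315.17796463]
 [  0.         595.75746532 246.30784808]
 [  0.           0.           1.        ]]
stand [([0.524, -0.195, 0.008], 0.79), ([0.334, 0.32, 0.046], 0.58)]
handle [([0.506, -0.218, 0.118], 0.8)]
arrow [([0.504, -0.216, 0.119], 0.63)]
flag_mid [([0.552, 0.233, 0.044], 0.6)]
pawl_knob [([0.404, -0.249, 0.094], 0.48)]
timer [([0.603, 0.11, 0.016], 0.76)]
small_bottle [([0.504, -0.216, 0.121], 0.59), ([0.336, 0.321, 0.048], 0.48)]
bare_end [([0.508, -0.216, 0.121], 0.86), ([0.47, 0.411, 0.044], 0.29)]
mark_blue [([0.504, -0.218, 0.12], 0.76)]
mark_red [([0.504, -0.211, 0.116], 0.56)]
basket_blue [([0.452, 0.299, 0.044], 0.6)]
basket_yellow [([0.553, 0.234, 0.042], 0.78)]
basket_green [([0.47, 0.411, 0.045], 0.84)]
basket_red [([0.571, 0.401, 0.047], 0.6), ([0.506, -0.219, 0.118], 0.36)]
seat_blue [([0.455, 0.304, 0.042], 0.56), ([0.552, 0.233, 0.04
[... 282 characters left out ...]
0.121], 0.3)]
handle [([0.497, -0.219, 0.113], 0.56), ([0.332, 0.328, 0.059], 0.54)]
arrow [([0.495, -0.221, 0.121], 0.78)]
flag_mid []
pawl_knob []
timer [([0.599, 0.117, 0.018], 0.9), ([0.448, 0.306, 0.043], 0.57)]
small_bottle [([0.333, 0.323, 0.059], 0.88)]
bare_end [([0.5, -0.214, 0.119], 0.35)]
mark_blue [([0.497, -0.216, 0.121], 0.83)]
mark_red [([0.502, -0.22, 0.119], 0.76)]
basket_blue [([0.448, 0.305, 0.047], 0.61)]
basket_yellow [([0.54, 0.241, 0.044], 0.96), ([0.499, -0.219, 0.117], 0.47)]
basket_green [([0.463, 0.409, 0.045], 0.94), ([0.503, -0.222, 0.122], 0.51)]
basket_red [([0.565, 0.404, 0.042], 0.6), ([0.541, 0.24, 0.045], 0.26)]
seat_blue [([0.45, 0.307, 0.043], 0.97)]
1.6
```

View pics/a_scene.png

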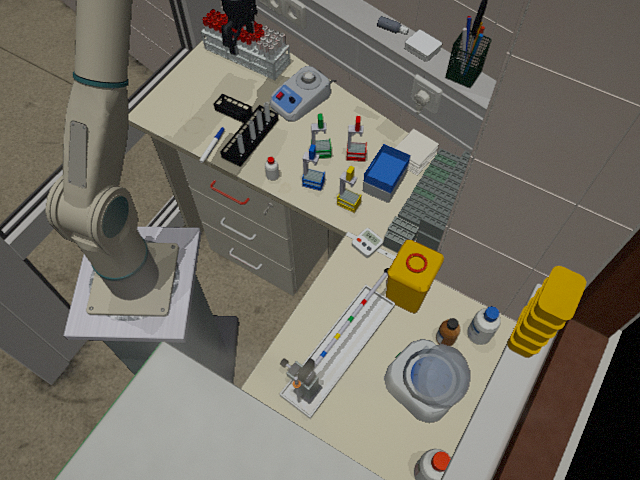

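View pics/a_top.png

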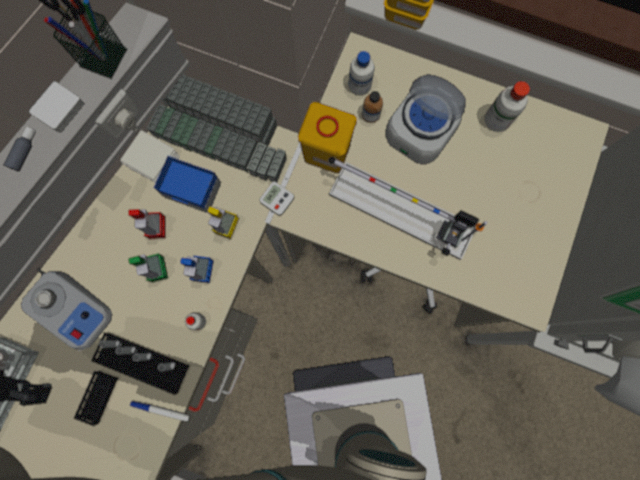

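The scene picture shows the stand with its rail from the post (300,380) to the ball (388,270), and a yellow bin just beyond the free end. The four baskets are at about (318,178), (350,198), (320,145) and (356,150), the bottle is at (272,168) and the timer at (366,242). All four baskets are present. I'll zoom in next.

```bash
python3 - <<'E'
import cv2,numpy as np
s=cv2.imread("pics/a_scene.png");t=cv2.imread("pics/a_top.png")
def c(im,x,y,w,h,k): return cv2.resize(im[y:y+h,x:x+w],None,fx=k,fy=k,interpolation=cv2.INTER_CUBIC)
a=c(s,275,255,130,150,4); b=c(t,325,145,170,120,4)  
cv2.imwrite("pics/b_scene_st.png",a)
cv2.imwrite("pics/b_top_st.png",b)
d=np.hstack([c(s,295,105,80,110,5),c(t,120,190,80,110,5)]);cv2.imwrite("pics/b_bask.png",d)
E
```

```text
(no output)
```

View pics/b_scene_st.png

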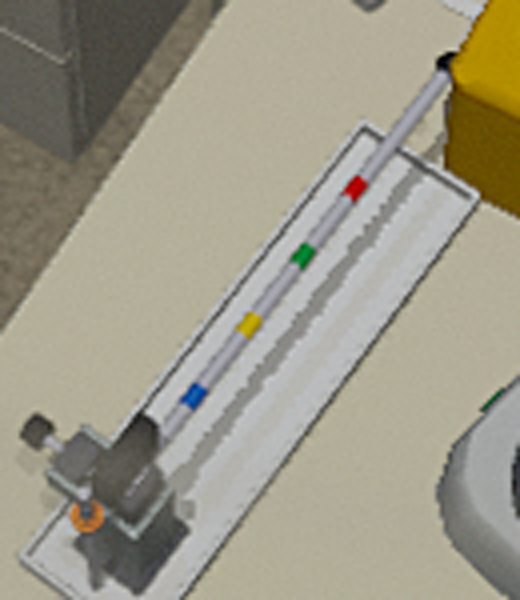

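View pics/b_top_st.png

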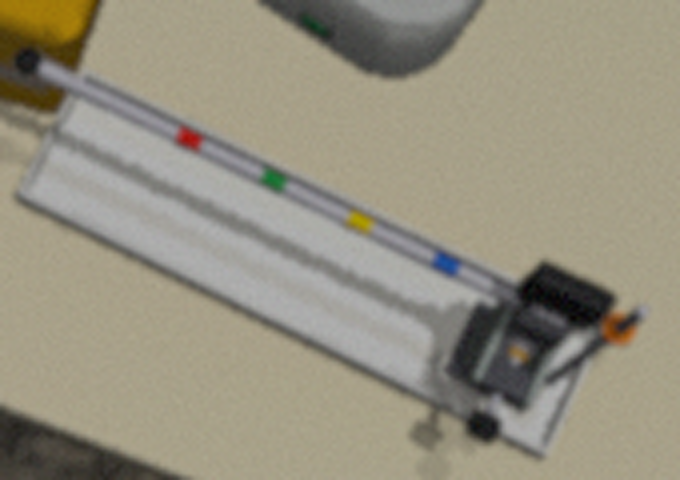

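View pics/b_bask.png

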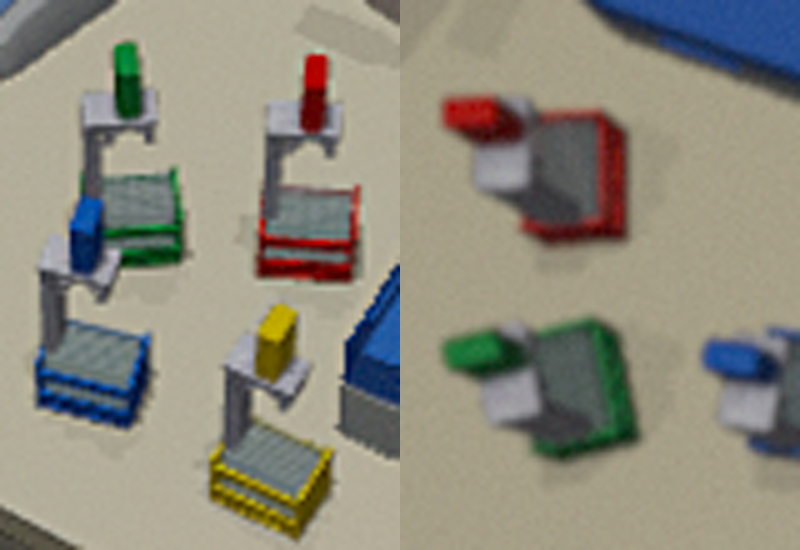

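```bash
cat > vis.py <<'E'
import cv2,numpy as np
from scipy.optimize import least_squares,minimize
from scipy.spatial.transform import Rotation as R
def proj(f,P):
    P=np.atleast_2d(P); c=(P-f["xyz"])@R.from_euler("xyz",f["rotation"]).as_matrix()
    p=c@np.array(f["intrinsics"]).T; return p[:,:2]/p[:,2:]
def stand2w(s,P):
    c,n=np.cos(s[2]),np.sin(s[2]); P=np.atleast_2d(np.asarray(P,float))
    return np.c_[s[0]+c*P[:,0]-n*P[:,1],s[1]+n*P[:,0]+c*P[:,1],P[:,2]]
def mask(im,col):
    h,s,v=cv2.split(cv2.cvtColor(im,cv2.COLOR_BGR2HSV)); h=h.astype(int)
    sat=(s>110)&(v>60)
    return sat&{"blue":(h>100)&(h<130),"yellow":(h>20)&(h<33),"green":(h>50)&(h<85),"red":(h<6)|(h>172),"orange":(h>6)&(h<19)}[col]
def blob(f,col,p,r,):
    "centroid of the colour's pixels within r of p"
    m=mask(f["color"],col); y,x=np.nonzero(m); k=np.hypot(x-p[0],y-p[1])<r
    return np.array([x[k].mean(),y[k].mean()]) if k.any() else None
MARK=dict(blue=-.09,yellow=-.038,green=.014,red=.066)
def fit_stand(fs,s0,z=.115,r=9,cols=MARK):
    s=np.array(s0,float)
    for it in range(3):
        obs=[(f,MARK[c],blob(f,c,proj(f,stand2w(s,[0,MARK[c],z+.003]))[0],r)) for f in fs for c in cols]
        obs=[o for o in obs if o[2] is not None]
        res=lambda s:np.concatenate([proj(f,stand2w(s,[0,y,z+.003]))[0]-b for f,y,b in obs])
        q=least_squares(res,s,loss="soft_l1"); s=q.x
    return s,q.fun.reshape(-1,2),len(obs)
def box(x0,x1,y0,y1,z0,z1): return np.array([[x,y,z] for x in(x0,x1) for y in(y0,y1) for z in(z0,z1)])
TAB=box(-.007,.007,-.012,.012,.120,.159); BODY=box(-.026,.030,-.02,.02,0,.045)
K=4
def hull(f,P,o,shape):
    m=np.zeros(shape,np.uint8); h=cv2.convexHull(((proj(f,P)-o+.5)*K-.5).astype(np.float32))
    cv2.fillConvexPoly(m,np.round(h*16).astype(np.int32),1,shift=4); return m>0
def fit_basket(fs,col,s0,z=0.):
    "basket pose x,y,yaw from its colour's mask: tab in all views, hull of body in the first"
    s0=np.array(s0,float); data=[]
    for i,f in enumerate(fs):
        o=np.round(proj(f,stand2w(s0,[0,0,.08+z]))[0]).astype(int)-45
        im=cv2.resize(f["color"][o[1]:o[1]+90,o[0]:o[0]+90],None,fx=K,fy=K,interpolation=cv2.INTER_CUBIC)
        n,l,st,ce=cv2.connectedComponentsWithStats(mask(im,col).astype(np.uint8))
        pick=lambda P:min((j for j in range(1,n) if st[j,4]>300),key=lambda j:np.hypot(*(ce[j]-((proj(f,stand2w(s0,P+[0,0,z])).mean(0)-o)*K))))
        jt=pick(TAB); data.append((f,TAB,o,l==jt))
        if i==0:
            y,x=np.nonzero((l==pick(BODY+[0,0,0])))
            m=np.zeros(l.shape,np.uint8); cv2.fillConvexPoly(m,cv2.convexHull(np.c_[x,y].astype(np.int32)),1); data.append((f,BODY,o,m>0))
    def iou(s): 
        out=[]
        for f,P,o,m in data:
            h=hull(f,stand2w(s,P+[0,0,z]),o,m.shape); out.append((h&m).sum()/(h|m).sum())
        return out
    best=None
    for yaw in np.arange(-.7,.71,.2)+s0[2]:
        q=minimize(lambda s:-sum(iou(s)),[s0[0],s0[1],yaw],method="Nelder-Mead",options=dict(initial_simplex=np.array([[0,0,0],[.01,0,0],[0,.01,0],[0,0,.15]])+[s0[0],s0[1],yaw],maxiter=150))
        if best is None or q.fun<best.fun: best=q
    return best.x,np.round(iou(best.x),2)
E
cat > s1.py <<'E'
from cell import *; from vis import *
fs=[grab_frame("scene"),grab_frame("top")]
s,res,n=fit_stand(fs,[.505,-.215,-.4],r=14)
print("stand",s.round(4),n,res.round(1).tolist())
for f,p in zip(fs,[(296.7,384),(479.5,227)]):
    b=blob(f,"orange",p,8); q=least_squares(lambda z:proj(f,stand2w(s,[0,-.184,z[0]]))[0]-b,[.15]); print("flag",b,q.x,q.fun)
for c,p in dict(blue=(.45,.302),yellow=(.547,.237),green=(.466,.41),red=(.568,.403)).items():
    print(c,*fit_basket(fs,c,[*p,0.]))
for y in (.12,.166): print(y,[proj(f,stand2w(s,[0,y,.115])).round(1).tolist() for f in fs])
E
python3 s1.py
```

```text
Traceback (most recent call last):
  File "s1.py", line 3, in <module>
    s,res,n=fit_stand(fs,[.505,-.215,-.4],r=14)
            ~~~~~~~~~^^^^^^^^^^^^^^^^^^^^^^^^^^
  File "vis.py", line 25, in fit_stand
    q=least_squares(res,s,loss="soft_l1"); s=q.x
  File "vis.py", line 24, in <lambda>
    res=lambda s:np.concatenate([proj(f,stand2w(s,[0,y,z+.003]))[0]-b for f,y,b in obs])
                 ~~~~~~~~~~~~~~^^^^^^^^^^^^^^^^^^^^^^^^^^^^^^^^^^^^^^^^^^^^^^^^^^^^^^^^^
ValueError: need at least one array to concatenate
```

```bash
python3 - <<'E'
from cell import *; from vis import *
fs=[grab_frame("scene"),grab_frame("top")]
for f in fs:
    print(proj(f,[[.505,-.215,.115],[.603,.11,.016],[.55,.237,.04],[.336,.322,.05]]).round().tolist(),proj(f,stand2w([.505,-.215,-.4],[[0,MARK[c],.118] for c in MARK])).round().tolist())
    for c in MARK: y,x=np.nonzero(mask(f["color"],c)); print(c,len(x))
E
```

```text
[[329.0, 348.0], [368.0, 244.0], [348.0, 198.0], [271.0, 169.0]] [[312.0, 384.0], [321.0, 362.0], [331.0, 342.0], [340.0, 322.0]]
blue 2390
yellow 6516
green 144
red 1438
[[429.0, 206.0], [280.0, 197.0], [228.0, 223.0], [199.0, 320.0]] [[469.0, 216.0], [446.0, 210.0], [423.0, 204.0], [399.0, 198.0]]
blue 3795
yellow 3179
green 285
red 1050
```

```bash
python3 - <<'E'
t=open('s1.py').read().replace('''s,res,n=fit_stand(fs,[.505,-.215,-.4],r=14)''','''sd=[(fs[0],.066,(364,302)),(fs[0],-.09,(323.5,354)),(fs[1],.066,(372.5,180)),(fs[1],-.09,(436.5,211))]
s0=least_squares(lambda s:np.concatenate([proj(f,stand2w(s,[0,y,.118]))[0]-b for f,y,b in sd]),[.52,-.2,-.45]).x; print(s0)
s,res,n=fit_stand(fs,s0,r=9)''')
open('s1.py','w').write(t)
E
python3 s1.py
```

```text
[ 0.54472436 -0.15659648 -0.61678485]
stand [ 0.545  -0.1556 -0.617 ] 8 [[-0.0, -0.2], [0.1, -0.2], [-0.3, -0.1], [-0.1, -0.0], [-0.0, -0.1], [0.1, -0.1], [0.3, -0.1], [0.1, -0.1]]
flag [296.59459459 384.2972973 ] [0.13781717] [-0.14288607  0.0188394 ]
flag [478.74468085 226.76595745] [0.14180522] [0.18290678 0.24575649]
blue [ 0.45086031  0.31183135 -0.08135119] [0.78 0.71 0.5 ]
yellow [ 0.55094642  0.24652127 -0.46591529] [0.74 0.75 0.68]
green [0.46999288 0.41897638 0.02676095] [0.5  0.19 0.37]
red [ 0.57161302  0.41206819 -0.07258401] [0.75 0.73 0.62]
0.12 [[[376.4, 285.0]], [[350.2, 168.9]]]
0.166 [[[387.3, 271.0]], [[331.8, 160.0]]]
```

```bash
sed -i 's/sat=(s>110)&(v>60)/sat=(s>90)\&(v>35)/; s/(h>50)&(h<85)/(h>40)\&(h<90)/' vis.py
cat >> s1.py <<'E'
a=np.linspace(0,6.283,25)[:-1]
def cyl(r,z0,z1): return stand2w(s,[[r*np.cos(t),-.184+r*np.sin(t),z] for t in a for z in(z0,z1)])
for f,p in zip(fs,[(296.7,384),(479.5,227)]):
    o=np.array(p).astype(int)-20
    im=cv2.resize(f["color"][o[1]:o[1]+40,o[0]:o[0]+40],None,fx=K,fy=K,interpolation=cv2.INTER_CUBIC)
    m=mask(im,"orange"); y,x=np.nonzero(m); k=np.hypot(x-80,y-80)>32; m[y[k],x[k]]=0; out=[]
    for z in np.arange(.128,.150,.001):
        h=hull(f,cyl(.009,z-.002,z+.002),o,m.shape)&~hull(f,cyl(.0035,z+.002,.188),o,m.shape); out.append(((h&m).sum()/(h|m).sum()).round(2))
    print("flag iou from .128",out, m.sum())
    print("knob,tip",proj(f,stand2w(s,[[-.045,-.15,.085],[0,-.184,.188],[0,-.184,0]])).round(1).tolist())
E
python3 s1.py
```

```text
[ 0.54472436 -0.15659648 -0.61678485]
stand [ 0.5451 -0.1556 -0.6186] 8 [[-0.0, -0.3], [0.1, -0.2], [-0.2, -0.1], [-0.1, -0.1], [0.1, -0.2], [0.1, -0.1], [0.3, 0.1], [0.2, -0.1]]
flag [296.64102564 384.17948718] [0.13804308] [-0.25807654  0.03410013]
flag [478.72413793 226.77586207] [0.14219434] [0.20163857 0.27100438]
blue [ 0.45092019  0.31267998 -0.1379536 ] [0.83 0.73 0.6 ]
yellow [ 0.55089093  0.24653466 -0.46594755] [0.79 0.76 0.72]
green [0.46997635 0.41896747 0.0283232 ] [0.75 0.49 0.57]
red [ 0.5710434   0.41262799 -0.06533261] [0.76 0.73 0.64]
0.12 [[[376.5, 285.1]], [[350.2, 168.8]]]
0.166 [[[387.4, 271.1]], [[331.8, 159.9]]]
flag iou from .128 [np.float64(0.37), np.float64(0.39), np.float64(0.42), np.float64(0.44), np.float64(0.47), np.float64(0.5), np.float64(0.53), np.float64(0.56), np.float64(0.59), np.float64(0.62), np.float64(0.66), np.float64(0.7), np.float64(0.73), np.float64(0.76), np.float64(0.77), np.float64(0.8), np.float64(0.81), np.float64(0.82), np.float64(0.81), np.float64(0.79), np.float64(0.77), np.float64(0.73)] 671
knob,tip [[290.8, 367.1], [295.5, 377.2], [298.6, 401.2]]
flag iou from .128 [np.float64(0.23), np.float64(0.25), np.float64(0.27), np.float64(0.3), np.float64(0.32), np.float64(0.34), np.float64(0.37), np.float64(0.4), np.float64(0.43), np.float64(0.47), np.float64(0.49), np.float64(0.53), np.float64(0.56), np.float64(0.6), np.float64(0.63), np.float64(0.67), np.float64(0.69), np.float64(0.7), np.float64(0.71), np.float64(0.69), np.float64(0.67), np.float64(0.65)] 923
knob,tip [[449.1, 243.4], [485.6, 222.1], [461.4, 240.1]]
```

```bash
python3 - <<'E'
from cell import *; from vis import *
fs=[grab_frame("scene"),grab_frame("top")]
S=[.5451,-.1556,-.6186]
P=stand2w(S,[[-.05,.12,.115],[0,.12,.115],[.03,.12,.115],[0,-.15,.158],[-.09,.12,.07]])
print([proj(f,P).round(1).tolist() for f in fs])
c=lambda im,x,y,w,h,k: cv2.resize(im[y:y+h,x:x+w],None,fx=k,fy=k,interpolation=cv2.INTER_CUBIC)
cv2.imwrite("pics/bin.png",np.hstack([c(fs[0]["color"],370,230,80,100,5),c(fs[1]["color"],290,90,80,100,5)]))
E
```

```text
[[[359.1, 273.6], [376.5, 285.1], [387.2, 292.0], [305.9, 368.8], [344.8, 273.1]], [[340.0, 188.0], [350.2, 168.8], [356.2, 157.5], [466.3, 218.2], [331.5, 208.7]]]
```

View pics/bin.png

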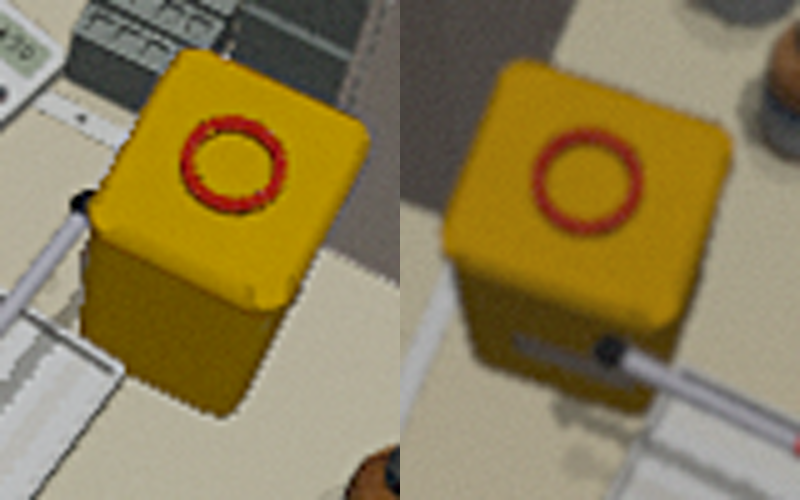

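```bash
python3 - <<'E'
from cell import *; from vis import *
fs=[grab_frame("scene"),grab_frame("top")]
S=[.5451,-.1556,-.6186]
q=least_squares(lambda P:np.r_[proj(fs[0],P)[0]-(416.8,263),proj(fs[1],P)[0]-(327.6,126.4)],[.65,0,.15])
print(q.x,q.fun)
def inv(w): d=w[:2]-np.array(S[:2]); c,n=np.cos(S[2]),np.sin(S[2]); return (c*d[0]+n*d[1],-n*d[0]+c*d[1])
print("centre stand",np.round(inv(q.x),3))
for z,i,px in[(q.x[2],0,(389,273)),(q.x[2],0,(423,291)),(q.x[2],0,(408,240)),(q.x[2],0,(443,257)),(0,0,(386.5,296.5)),(0,0,(414,313)),(q.x[2],1,(299.6,139)),(q.x[2],1,(344,155)),(q.x[2],1,(313,102)),(q.x[2],1,(356,118)),(0,1,(307,162)),(0,1,(338,171))]:
    r=least_squares(lambda P:proj(fs[i],[P[0],P[1],z])[0]-px,[.65,0]).x; print(i,round(z,3),np.round(inv(r),3))
E
```

```text
[ 0.70451619 -0.01936209  0.15653413] [-0.31048279  0.17591972 -0.17161249 -0.28662092]
centre stand [0.051 0.203]
0 0.157 [0.014 0.144]
0 0.157 [0.101 0.152]
0 0.157 [0.002 0.244]
0 0.157 [0.091 0.254]
0 0 [0.015 0.16 ]
0 0 [0.095 0.163]
1 0.157 [-0.003  0.244]
1 0.157 [0.008 0.141]
1 0.157 [0.087 0.258]
1 0.157 [0.096 0.156]
1 0 [0.005 0.236]
1 0 [0.02  0.157]
```

The bin top is at about z 0.157 and starts at stand y of about 0.145. Hooking at y≈0.108 clears it. The flag is at about z 0.145, so notch 3 is the target, with the pointer at 0.151. Next is the lift.

```bash
cat > act.py <<'E'
from cell import *; from vis import *
import json
S=np.array([.5451,-.1556,-.6186])
pi=np.pi
def W(x,y,z): return stand2w(S,[x,y,z])[0]
def ori(yaw):
    "tool down, closing line along body x; the half turn whose wrist is nearer mid-range"
    y=(yaw+pi/2+pi/2)%pi-pi/2   # in -pi/2..pi/2
    return y
def cand(pos,yaw):
    out=[]
    for k in(-1,0,1,2):
        r=[pi,0,(yaw-pi/2+k*pi+pi)%(2*pi)-pi]; q=solve_ik(pos,r)
        if q is not None: out.append((abs(q[6]),r,q))
    return min(out,key=lambda o:o[0])
E
python3 - <<'E'
from act import *
for p,y in[(W(0,-.15,.16),S[2]),(W(0,-.15,.3),S[2]),(W(0,.108,.35),S[2]),(W(-.09,.108,.22),S[2]),(W(0,-.09,.187),S[2]),([.451,.313,.143],-.138),([.551,.2465,.143],-.466),([.47,.419,.143],.028),([.571,.4126,.143],-.065),([.571,.4126,.35],-.065)]:
    c=cand(p,y); print(np.round(c[1],2),np.round(c[2],2))
E
```

```text
[3.14 0.   0.95] [ 0.14  0.65  0.54  1.94 -0.51  0.69  0.38]
[3.14 0.   0.95] [-0.22  0.72  1.27  1.79 -0.74  1.21  0.65]
[3.14 0.   0.95] [-0.33  0.55  0.67  1.5  -0.36  1.21 -0.23]
[3.14 0.   0.95] [-0.38  0.56  0.54  1.88 -0.39  0.81 -0.25]
[3.14 0.   0.95] [-0.02  0.64  0.64  1.89 -0.53  0.78  0.29]
[3.14 0.   1.43] [-0.84  0.65  0.28  1.91 -0.29  0.62 -0.52]
[3.14 0.   1.1 ] [-0.68  0.72  0.34  1.76 -0.34  0.73 -0.62]
[3.14 0.   1.6 ] [-0.94  0.74  0.27  1.68 -0.27  0.76 -0.51]
[3.14 0.   1.51] [-0.83  0.84  0.31  1.45 -0.29  0.9  -0.5 ]
[3.14 0.   1.51] [-0.86  0.67  0.39  1.2  -0.24  1.31 -0.55]
```

```bash
python3 - <<'E'
from act import *
p=np.array(read_tool_pos()); move_straight(p+[0,0,.1])
r=cand(W(0,-.15,.30),S[2])[1]
reach(W(0,-.15,.30),r); print(read_tool_pos(),read_force())
print(move_straight(W(0,-.15,.160),feed=.1,threshold=8), read_tool_pos())
gripper_close(60); print("op",read_opening(),read_finger_force(),read_force())
for d in(.013,.025,.038):
    move_straight(W(0,-.15,.160+d),feed=.03); wait(.2); print(read_tool_pos(),read_force().round(1),read_opening())
f=[grab_frame("scene"),grab_frame("top")]
for z in(.139,.151,.153,.163): print(z,[np.abs(fit_stand([g],S,z,cols=["yellow","green","red"])[1]).mean().round(2) for g in f],fit_stand(f,S,z)[0].round(4),np.abs(fit_stand(f,S,z)[1]).mean().round(2))
print(read_t())
E
```

```text
[ 0.45872413 -0.27702124  0.29987367] [ 0.61230706 -0.13733639  0.563268  ]
False [ 0.45842547 -0.27805542  0.16051319]
op 0.013092565120247484 61.360459327697754 [ 3.54159926 -1.75532957 -1.748885  ]
[ 0.45912301 -0.27854712  0.17313629] [ 4.1 -3.1 -2.2] 0.01327445394481816
[ 0.45914308 -0.278515    0.18511912] [ 4.2 -2.5 -4. ] 0.01350945125097833
[ 0.45915446 -0.27854418  0.19812209] [ 4.4 -3.  -2.5] 0.013518284935199779Traceback (most recent call last):
  File "<stdin>", line 10, in <module>
  File "vis.py", line 25, in fit_stand
    q=least_squares(res,s,loss="soft_l1"); s=q.x
    return func(*args, **kwargs)
    vector_fun = VectorFunction(
        fun_wrapped,
    ...<6 lines>...
        workers=workers
    )
    self._update_fun()
    ~~~~~~~~~~~~~~~~^^
    self.f = self.fun_wrapped(xp_copy(self.x))
             ~~~~~~~~~~~~~~~~^^^^^^^^^^^^^^^^^
    return np.atleast_1d(self.fun(x))
                         ~~~~~~~~^^^
    return self.f(x, *self.args, **self.kwargs)
           ~~~~~~^^^^^^^^^^^^^^^^^^^^^^^^^^^^^^
  File "vis.py", line 24, in <lambda>
    res=lambda s:np.concatenate([proj(f,stand2w(s,[0,y,z+.003]))[0]-b for f,y,b in obs])
                 ~~~~~~~~~~~~~~^^^^^^^^^^^^^^^^^^^^^^^^^^^^^^^^^^^^^^^^^^^^^^^^^^^^^^^^^
ValueError: need at least one array to concatenate
```

```bash
cat >> act.py <<'E'
Q0=[-1.231,0.628,0.038,1.517,-0.027,0.996,-0.02]
E
python3 - <<'E'
from act import *
open_jaws(); wait(.3)
move_straight(np.array(read_tool_pos())+[0,0,.12]); 
reach([.257,.45,.38],[pi,0,1.5])
f=[grab_frame("scene"),grab_frame("top")]
for z in(.115,.127,.139,.151,.163):
    try: q=fit_stand(f,S,z,r=16); print(z,q[0].round(4),q[2],np.abs(q[1]).mean().round(2))
    except ValueError: print(z,"none")
for c,p in dict(blue=(.451,.313),yellow=(.551,.2465),green=(.47,.419),red=(.571,.4126)).items():
    try: print(c,*fit_basket(f,c,[*p,-.1]))
    except Exception as e: print(c,e)
cv2.imwrite("pics/c.png",np.hstack([cv2.resize(f[0]["color"][255:405,275:405],None,fx=3,fy=3,interpolation=2),cv2.resize(f[1]["color"][120:270,325:458+40],None,fx=2.3,fy=3,interpolation=2)])[:600,:800]); print(read_t())
E
```

```text
0.115 [ 0.549  -0.1574 -0.6242] 8 2.99
0.127 [ 0.548  -0.1559 -0.6238] 8 1.94
0.139 [ 0.5464 -0.1548 -0.6197] 8 0.86
0.151 [ 0.5447 -0.1553 -0.615 ] 8 0.29
0.163 [ 0.5431 -0.155  -0.6119] 8 1.43
blue [ 0.45084517  0.3120863  -0.13943115] [0.82 0.73 0.61]
yellow [ 0.55112735  0.24665072 -0.44786778] [0.79 0.76 0.71]
green [0.4699901  0.41898111 0.02731466] [0.76 0.49 0.57]
red [ 0.57109124  0.41362912 -0.06158677] [0.77 0.74 0.64]
15.5
```

View pics/c.png

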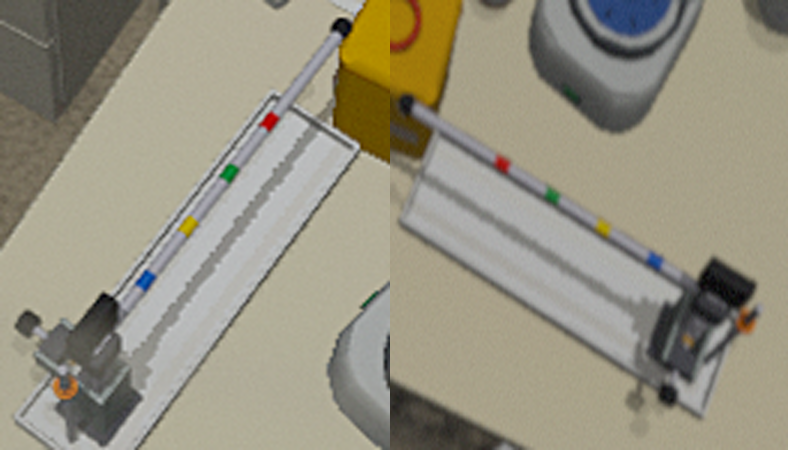

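The rail rests at 0.151, which is notch 3. The bands fit with a residual of 0.29 px, and the baskets have not moved. Next is the blue basket.

```bash
cat >> act.py <<'E'
S=np.array([.5449,-.1554,-.617]); ZR=.151; YH=.108
def pick(b):
    x,y,yaw=b; r=cand([x,y,.25],yaw)[1]
    reach([x,y,.30],r); move_straight([x,y,.143],feed=.12,threshold=10)
    gripper_close(40); print("op",round(read_opening(),4),read_tool_pos().round(4))
    move_straight([x,y,.38],feed=.2); print("lift op",round(read_opening(),4),read_force().round(1))
def hook():
    r=cand(W(-.09,YH,.30),S[2])[1]; h=ZR-.107+.143
    reach(W(-.095,YH,.38),r); move_straight(W(-.095,YH,h+.035),feed=.15)
    print("in",move_straight(W(0,YH,h+.035),feed=.06,threshold=8),read_force().round(1),round(read_opening(),4))
    print("down",move_straight(W(0,YH,h-.002),feed=.03,threshold=5),read_tool_pos().round(4),read_force().round(1),round(read_opening(),4))
def look(name,crop=(265,225,150,180),k=3.3,cam="scene"):
    f=grab_frame(cam); x,y,w,h=crop
    cv2.imwrite(f"pics/{name}.png",cv2.resize(f["color"][y:y+h,x:x+w],None,fx=k,fy=k,interpolation=2)); return f
E
python3 - <<'E'
from act import *
pick((.4509,.3122,-.14)); hook(); wait(.2); look("d",(300,200,140,130),4.2); print(read_t())
E
```

```text
op 0.0135 [0.4511 0.3124 0.1432]
lift op 0.0135 [ 0.  -0.2 -2.5]
in False [ 0.5  0.3 -2.1] 0.0133
down True [ 0.608  -0.0677  0.187 ] [ 1.1 -0.1  2.8] 0.0136
25.45
```

View pics/d.png

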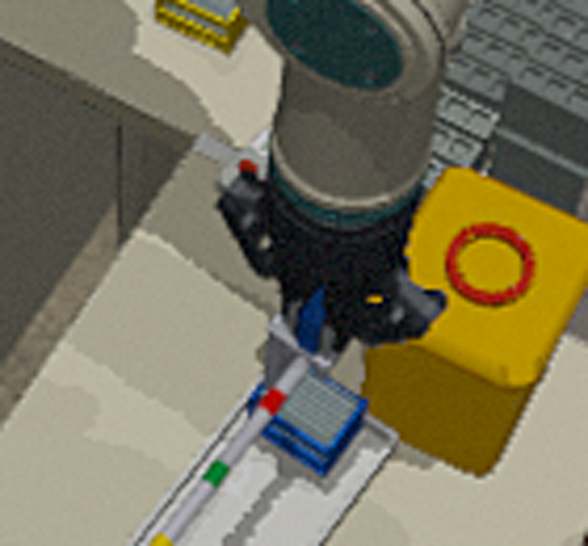

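The blue hook sits on the rail just beyond the red band at about (376,285), with contact at exactly the expected height. Next I slide it.

```bash
cat >> act.py <<'E'
def slide(col,dy=0.,y0=None,feed=.08):
    z=ZR-.107+.143+.0004
    print("slide",move_straight(W(0,MARK[col]+dy,z),feed=feed,threshold=15),read_tool_pos().round(4),read_force().round(1),round(read_opening(),4))
def release():
    open_jaws(); wait(.3); p=read_tool_pos(); move_straight(np.array([p[0],p[1],.36]),feed=.2)
def view():
    reach([.257,.45,.38],[pi,0,1.5]); return [grab_frame("scene"),grab_frame("top")]
def hung(f,col,z0=None):
    p=W(0,MARK[col],0); s,i=fit_basket(f,col,[p[0],p[1],S[2]],ZR-.107)
    d=s[:2]-S[:2]; c,n=np.cos(S[2]),np.sin(S[2])
    print("hung",col,"stand x,y",(c*d[0]+n*d[1]).round(4),(-n*d[0]+c*d[1]).round(4),"want",MARK[col],"dyaw",(s[2]-S[2]).round(3),i)
E
python3 - <<'E'
from act import *
slide("blue"); release(); f=view(); hung(f,"blue")
for c,p in dict(yellow=(.551,.2465),green=(.47,.419),red=(.571,.4126)).items(): print(c,*fit_basket(f,c,[*p,-.1]))
cv2.imwrite("pics/e.png",np.hstack([cv2.resize(f[0]["color"][255:405,275:405],None,fx=3,fy=3,interpolation=2),cv2.resize(f[1]["color"][120:270,325:498],None,fx=2.3,fy=3,interpolation=2)])); print(read_t())
E
```

```text
slide False [ 0.493  -0.2288  0.1874] [5.4 0.6 2.6] 0.0135
hung blue stand x,y 0.0003 -0.0907 want -0.09 dyaw 0.22 [0.8  0.48 0.62]
yellow [ 0.51733524  0.24610835 -0.72405182] [0.75 0.89 0.75]
green [0.47004978 0.41714183 0.02817129] [0.76 0.74 0.57]
red [ 0.57136351  0.41163275 -0.06654019] [0.76 0.74 0.65]
32.7333
```

View pics/e.png

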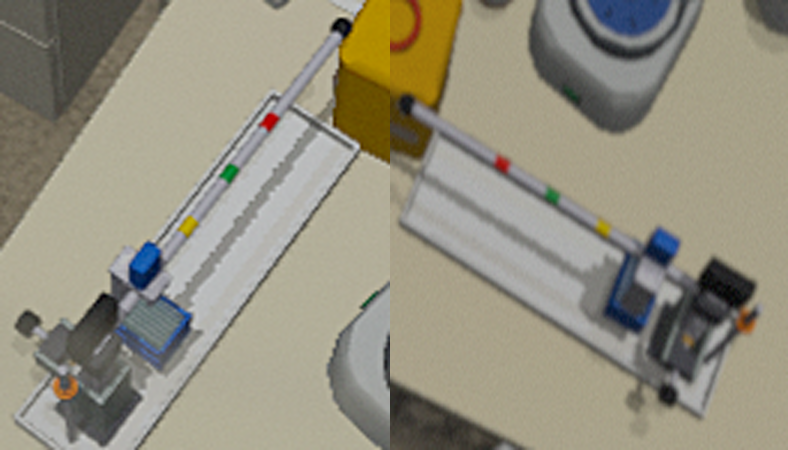

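Blue hangs upright on its band, at y of about -0.091. Yellow has been knocked about 34 mm aside, so I'll refit it from the new place and pick it up.

```bash
python3 - <<'E'
from act import *
f=[grab_frame("scene"),grab_frame("top")]
b,i=fit_basket(f,"yellow",[.517,.246,-.72]); print(b,i)
if min(i)>.65:
    pick(b); hook(); wait(.2); look("f",(300,200,140,130),4.2); print(read_t())
E
```

```text
[ 0.5174765   0.24608927 -0.72824959] [0.75 0.89 0.75]
op 0.0134 [0.5175 0.2461 0.1431]
lift op 0.0134 [ 1.   0.7 -1.7]
in False [ 0.3 -0.  -1. ] 0.0135
down True [ 0.6082 -0.0679  0.1865] [ 0.7 -0.6  3.1] 0.0132
42.8667
```

View pics/f.png

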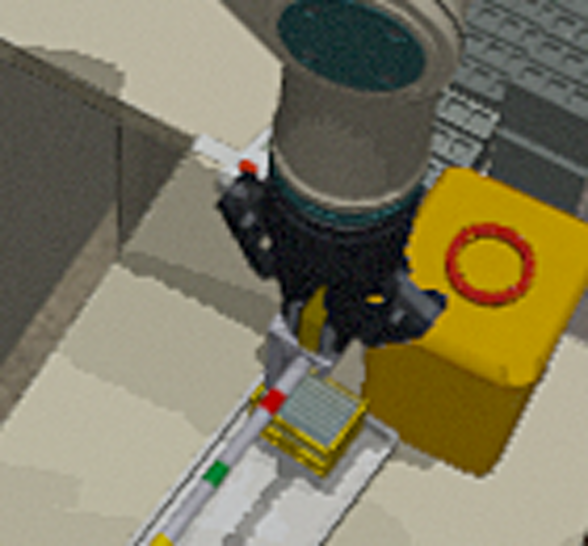

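Yellow is hooked at the bare end in the same way as blue was. I'll slide it and check, then hook green if all is well.

```bash
python3 - <<'E'
from act import *
slide("yellow"); release(); f=view(); hung(f,"yellow"); hung(f,"blue")
b,i=fit_basket(f,"green",[.47,.418,.03]); print(b,i)
print("red",*fit_basket(f,"red",[.571,.412,-.06]))
if min(i)>.5 and np.hypot(*(b[:2]-[.47,.418]))<.005:
    pick(b); hook(); wait(.2)
cv2.imwrite("pics/g.png",np.hstack([cv2.resize(f[0]["color"][255:405,275:405],None,fx=3,fy=3,interpolation=2),cv2.resize(grab_frame("scene")["color"][200:335,310:440],None,fx=3,fy=450/135,interpolation=2)])); print(read_t())
E
```

```text
slide False [ 0.5229 -0.1863  0.1873] [4.5 0.  2.8] 0.0134
hung yellow stand x,y 0.0007 -0.0377 want -0.038 dyaw -0.012 [0.78 0.53 0.78]
hung blue stand x,y 0.0002 -0.09 want -0.09 dyaw 0.192 [0.82 0.49 0.63]
[0.47003609 0.41806325 0.02610423] [0.75 0.74 0.57]
red [ 0.57086426  0.4116629  -0.06512526] [0.76 0.73 0.64]
op 0.0136 [0.4702 0.4181 0.1431]
lift op 0.0133 [ 0.  -0.3 -2. ]
in False [ 0.  -0.2 -1.9] 0.0133
down True [ 0.6079 -0.0677  0.1869] [ 1.6 -0.7  2.2] 0.0134
59.6167
```

View pics/g.png

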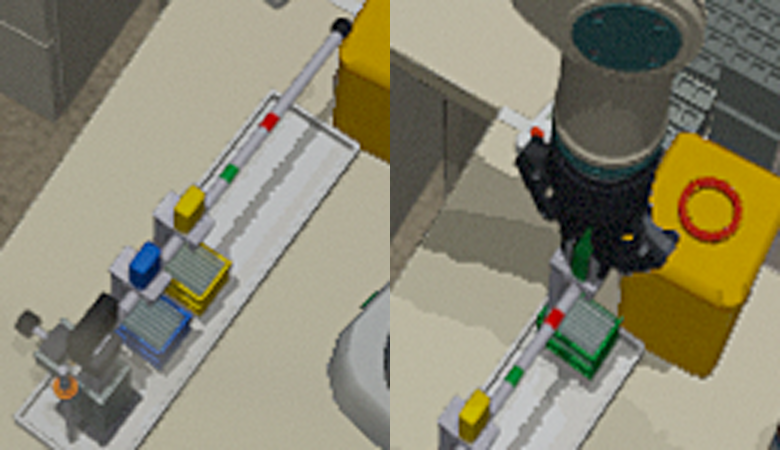

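Blue and yellow hang on their bands, and green is hooked at the bare end. I'll carry on with green, then red.

```bash
python3 - <<'E'
from act import *
slide("green"); release(); f=view()
for c in("blue","yellow","green"): hung(f,c)
b,i=fit_basket(f,"red",[.571,.412,-.06]); print(b,i)
if min(i)>.5 and np.hypot(*(b[:2]-[.571,.412]))<.005:
    pick(b); hook(); wait(.2)
cv2.imwrite("pics/h.png",np.hstack([cv2.resize(f[0]["color"][255:405,275:405],None,fx=3,fy=3,interpolation=2),cv2.resize(grab_frame("scene")["color"][200:335,310:440],None,fx=3,fy=450/135,interpolation=2)])); print(read_t())
E
```

```text
slide False [ 0.5527 -0.1445  0.1874] [ 3.1 -2.5  2.7] 0.0133
hung blue stand x,y 0.0008 -0.091 want -0.09 dyaw 0.194 [0.82 0.49 0.62]
hung yellow stand x,y 0.0002 -0.0379 want -0.038 dyaw 0.01 [0.79 0.54 0.77]
hung green stand x,y 0.0011 0.0107 want 0.014 dyaw 0.205 [0.76 0.43 0.59]
[ 0.57147368  0.41267477 -0.06623619] [0.77 0.73 0.64]
op 0.0137 [0.5717 0.4127 0.1431]
lift op 0.0133 [ 0.2 -0.5 -2.1]
in False [-0.4 -0.4 -1.8] 0.0134
down True [ 0.6078 -0.0676  0.1867] [ 0.7 -0.4  2.4] 0.0135
75.9333
```

View pics/h.png

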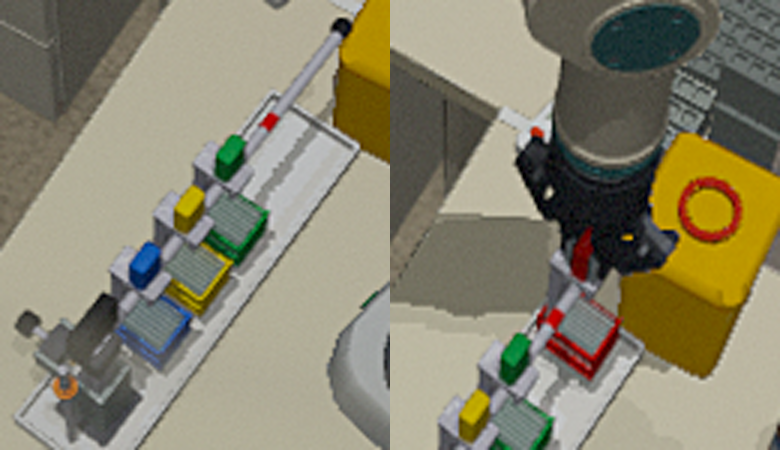

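Green hangs on its band with the tabs evenly spaced, and red is hooked at the bare end. I'll slide red and check everything.

```bash
python3 - <<'E'
from act import *
slide("red"); release(); f=view(); wait(.5)
for c in MARK: hung(f,c)
for t in("timer","small_bottle"): print(t,[d["position"].round(3) if hasattr(d["position"],"round") else d["position"] for d in spot_in(f[1],t)[:1]])
cv2.imwrite("pics/i.png",np.hstack([cv2.resize(f[0]["color"][255:405,275:405],None,fx=3,fy=3,interpolation=2),cv2.resize(f[1]["color"][120:270,325:498],None,fx=2.3,fy=3,interpolation=2)])); print(read_t())
E
```

```text
slide False [ 0.5821 -0.1033  0.1872] [-0.2 -3.6  1.5] 0.0135
hung blue stand x,y 0.0003 -0.09 want -0.09 dyaw 0.19 [0.81 0.49 0.63]
hung yellow stand x,y -0.0001 -0.0375 want -0.038 dyaw -0.01 [0.79 0.54 0.78]
hung green stand x,y 0.0005 0.0116 want 0.014 dyaw 0.158 [0.76 0.49 0.59]
hung red stand x,y 0.0006 0.0626 want 0.066 dyaw 0.163 [0.8  0.49 0.7 ]
timer [[0.597, 0.117, 0.0158]]
small_bottle [[0.3341, 0.3296, 0.0597]]
81.5917
```

View pics/i.png

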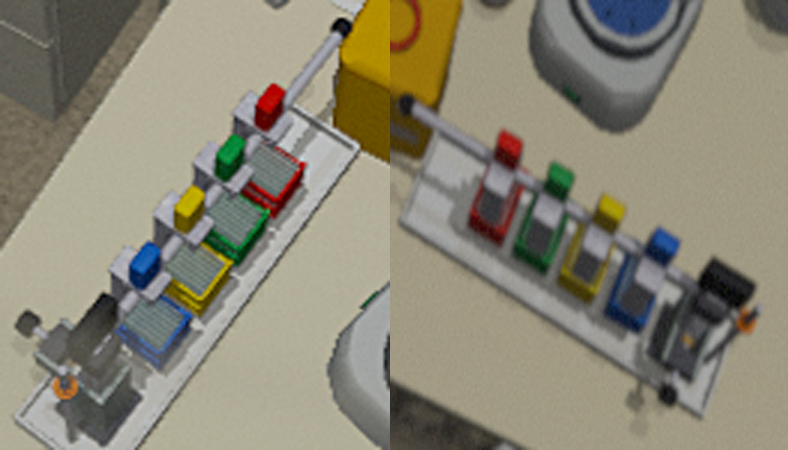

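All four baskets hang upright and evenly spaced on their bands, within 4 mm. The rail is on its notch and the timer and bottle have not moved.

```bash
python3 -c "
from cell import *
print(sign_off())"
```

```text
the job is handed in; nothing more can be done
None
```

I handed the job in at about 82 s: the rail rests on the third notch (36 mm up, pointer about 6 mm above the flag), all four baskets were slid from the bare end and hang within about 4 mm of their bands, and the timer and bottle are undisturbed; the hand-in call returned no verdict.

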